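# Change over the dust extraction with an interlocked pair of damper levers

## Task

Change over the dust extraction at the grey damper box: swing the lever with the round post counter-clockwise until you feel it come firmly against its stop, which frees the lever with the flat paddle, and then swing that one counter-clockwise until it too rests on its stop. Work by feel and gently: force neither stop nor a lever that is still locked. Leave both levers there, let go, and leave the other things on the bench where they are.

Things in the scene. Friction and masses are not known exactly. Their poses are not given: they have to be found in the camera images.
- damper_box: Grey steel two-way dust damper box fixed to the bench, 240 (x) x 340 (y) x 110 mm high, with aluminium duct elbows (two on its far face, one on its +y side). Origin under its centre at bench level; +x points to the face with two elbows, +y to its left, where the first shaft is. Two upright shafts 115 mm apart stand on its flat top; each lever turns in a level plane.
- first_shaft (a point): Axis of the first shaft at the box top (110 mm up), 57.5 mm to the box's +y side. It carries a 110 mm steel disc with a wide notch and a small lug, and above it the round-post lever, clamped on at an unmeasured angle up to 10 degrees either way: where the post stands when the stop is met can only be felt. Within 2 degrees of the stop the second shaft is free. Stays where left.
- second_shaft (a point): Axis of the second shaft at the box top (110 mm up), 57.5 mm to the box's -y side. It carries a steel sector plate of 72 mm radius, a lug and the flat-paddle lever.
- round_post (a point): Centre, half-way up, of the first lever's handle: an upright round black post, 22 mm thick, 50 mm tall, 95 mm from the shaft's axis, on a bar whose top is 23 mm below this point. Starts 7 to 45 degrees off the box's +x, towards +y. Turns counter-clockwise seen from above, with some 3 N drag, through 57 to 75 degrees to the stop, where resistance rises steeply (within 3 to 4 mm).
- flat_paddle (a point): Centre, half-way up, of the second lever's handle: an upright flat black paddle, 40 mm along the lever, 12 mm thick, 50 mm tall, 90 mm from the shaft's axis, on a bar whose top is 23 mm below this point. At joint 0 it lies at -2.4 rad from the box's +x, seen from above. Turns counter-clockwise with some 4 N drag and stays where left; at its stop resistance rises steeply.
- paddle_lever (a joint): Angle of the second lever, rad, growing counter-clockwise seen from above: 0 to 0.08 at the start, 1.25 when its lug rests on the second stop. While the first lever is not on its stop the sector plate runs against the disc's rim at about 0.115 and the lever is blocked.
- screw_tin: Bystander: a flat round steel tin, 38 mm across and 22 mm high, standing on the front part of the damper box's top. Leave alone. Origin at its underside.
- tape_measure: Bystander: a black tape measure, 70 x 36 x 66 mm, standing on the bench just in front of the damper box. Leave alone. Origin at its underside.
- offcut: Bystander: a pale wooden offcut, 110 x 70 x 36 mm, lying on the bench beside the damper box. Leave alone. Origin at its underside.
- glue_bottle: Bystander: a white glue bottle, 60 mm across, 170 mm high. Leave alone. Origin at its underside.
- screw_jar: Bystander: a glass jar, 72 mm across, 90 mm high. Leave alone. Origin at its underside.
- hammer: Bystander: a hammer lying flat. Leave alone. Origin at its underside.
- screwdriver: Bystander: a screwdriver lying flat. Leave alone. Origin at its underside.
- sanding_block: Bystander: a wood-and-cork sanding block, 120 x 65 x 40 mm. Leave alone. Origin at its underside.
- first_stop (a point): Top of the first stop: a rubber-sleeved pin on the box top, 16 mm across and 16 mm tall; the lug of the first shaft's disc comes to rest on it. More than 45 N on it (about 33 N pushed at the post) would bend it.
- second_stop (a point): Top of the second stop, the same pin for the lug of the second lever. More than 45 N on it (about 33 N pushed at the paddle) would bend it. While the first lever is not on its stop, the sector plate runs against the disc's rim and blocks the second lever; more than 40 N there (about 33 N at the paddle) would damage the interlock.

How it is judged:
By the outcome, as a careful person would: the job done as asked, in the order asked, and still so for the second after the job is handed in, with the robot touching nothing.
It also fails if it takes over 70 s, if anything falls off the work surface, if the arm or the gripper's body presses on something with over 40 N, if the wrist force passes 120 N, or if a joint passes its speed limit or range.

## Robot

A 7-joint arm with a two-finger parallel gripper is mounted at the origin on the work surface. World frame = base frame: x ahead of the robot, y to its left, z up, the work surface at z = 0. Lengths are in m, angles in rad, forces in N, time in s.
With the tool pointing down it reaches from about 0.4 to 0.85 m from the base axis. Payload 4.5 kg.
Tool frame: the origin (TCP) lies between the finger pads; the fingertips stand 25 mm ahead of it and the grasp point (between the pads) lies 6 mm ahead of it (r.tips_ahead is the distance from the TCP to the fingertips, in m); z points along the fingers, y is the direction in which the jaws open and shut (so a half turn about z gives the same grasp; the last joint's range is limited). The gripper opens to 88 mm and grips with 3 to 60 N. Pads are 18 mm wide; open, the fingers measure 123 mm over their backs; the gripper's body (75 mm by 187 mm) begins 45 mm behind the grasp point.
Start: joints at [1.345, 0.689, -0.195, 1.565, 0.157, 0.902, -0.215], TCP at [0.161, -0.604, 0.264] pointing down, gripper open.
Joint ranges: [-3.01, 3.01], [-0.46, 2.08], [-1.47, 1.51], [0.13, 2.56], [-1, 4.14], [0.04, 2.09], [-2.66, 2.66]. Speed limits (rad/s): [2.57, 2.57, 3.14, 3.14, 3.14, 3.14, 3.14].

## Interface

Orientations are given as a unit quaternion [x, y, z, w].
In Python, from plant import r, imaging gives the robot as it stands.
- The arm moves only by the tool send_rows, never from a script. Its argument "moves" is one flat list of numbers, 6 for each row, row after row: the shift along the tool's x, y, z in m, then the turn, a rotation vector about the tool's x, y, z in degrees. A call has exactly 5 rows; each row is the pose to reach, as a shift and turn from the pose measured when the call began, along the tool's axes at that moment; what a row does not reach only later rows make up. A row lasts 1/12 s, in which the tool goes at most 41.7 mm and 7.16 degrees, less where a joint would pass 70% of its speed; a pose out of reach is approached as far as the arm can. A call with a gripper value outside its range is refused whole. "claw" is the closure, from -1 (fully open) to 1 (shut), so that 0 is half open, set as the call begins (left out, the last holds). The fingers move at their own pace and stop on an object; "grip_force" is the grip in N (left out, the last holds). Time passes only in rows, so rows that repeat a pose let the fingers close, or fill a call up. It gives the time, the measured TCP pose, the force and the opening at its end, in the units of the state.
- r.get_state(): the state, without advancing time (a new reading comes with each control period).
- imaging.snapshot(name): name is "scene" or "top"; returns a dict with "image" (400x640x3 uint8, red, green, blue), "depth" (400x640 float32, m along the optical axis (not along the pixel's ray), 0 where there is no reading), "mtx" (3x3 intrinsics, pixels), "rvec" (rotation vector, rad) and "tvec" (3), from world to camera coordinates, as OpenCV has them. Camera axes: x right, y down, z forward; pixel columns grow to the right and rows downward; lengths in m; the calibration is good to about 2 mm. A picture is of the moment at which its call begins.
- r.finish_job(): hands the job in, once; it reports no verdict.
Trained networks look in a picture, given as the dict that the camera call returned (one of the last four; its "shot" number tells which), for a name from the list of things; names that differ only in an ending like _2 or _b are one class to them, and where a whole thing is asked for, a point or a joint stands for the part that bears it (a point fixed in the world has none). Each returns a list of dicts, best first, with "score" (0 to 1); they miss things now and then, are a little off and sometimes report something else, mostly with a low value. They report only what shows in the picture. A call takes as long as a camera call.
- imaging.look_for(query, picture): "box" ([centre column, centre row, width, height] as shares, 0 to 1, of the picture: columns of its width, rows of its height, round what is visible of it).
- imaging.silhouettes(query, picture): "pixels" (400x640 bool, what is visible of it) and "box" ([centre column, centre row, width, height] as shares, 0 to 1, of the picture: columns of its width, rows of its height, round what is visible of it).
- imaging.pinpoint(query, picture): "point" ([column, row] as shares, 0 to 1, of the picture: columns of its width, rows of its height: a listed point, or the origin of a listed thing).
The state is a dict: "clock": time; "q": joint angles; "qd": joint speeds; "joint_torque": joint torques, N m; "tool_pos": TCP position; "eef_rot": TCP orientation; "contact_force": force on the tool from outside, world axes, zero at the start; "moment": the same for the moment, N m; "opening": opening from 0.0 (shut) to 1.0 (fully open).
Only numpy, scipy, OpenCV 4.12 (cv2) and the standard library are available. Lean on these libraries where they do the work, as an engineer would, in place of code of your own. Each camera call takes 0.05 s, during which the arm holds its last target.

## Working session

There is one attempt and no reset: what is moved stays moved. The work goes in short steps, Python scripts to look and compute and a tool call to move; the robot and the scene stay as the last step left them, time stands still between calls to the robot, and variables do not carry over. Pictures are saved under pics/ and viewed, and the job is handed in when it is done.

Besides the shell and the picture viewer there is one more tool, called after "Emit:" by a JSON object that holds its "op" and its "data". send_rows: Moves the arm, as the interface text tells. Its arguments: {"type":"object","properties":{"moves":{"type":"array"},"claw":{"type":"number"},"grip_force":{"type":"number"}},"required":["moves"]}

```bash
ls; mkdir -p pics
cat > h.py <<'E'
import numpy as np, cv2
from plant import r, imaging
def save(p,n):
    cv2.imwrite('pics/'+n, p['image'][:,:,::-1])
def cam(p):
    R=cv2.Rodrigues(np.array(p['rvec'],float))[0]; t=np.array(p['tvec'],float).reshape(3); return R,t
def onplane(p,uv,z):
    R,t=cam(p); K=np.array(p['mtx']); d=R.T@np.linalg.inv(K)@np.array([uv[0],uv[1],1.]); c=-R.T@t
    return c+d*(z-c[2])/d[2]
def bydepth(p,uv):
    R,t=cam(p); K=np.array(p['mtx']); u,v=int(round(uv[0])),int(round(uv[1])); d=p['depth'][v,u]
    return R.T@(np.linalg.inv(K)@np.array([uv[0],uv[1],1.])*d-t)
def proj(p,X):
    return cv2.projectPoints(np.array(X,float).reshape(-1,3),np.array(p['rvec'],float),np.array(p['tvec'],float),np.array(p['mtx'],float),None)[0].reshape(-1,2)
E
python3 - <<'E'
from h import *
s=r.get_state(); print(s)
for n in ('scene','top'):
    p=imaging.snapshot(n); save(p,n+'0.png'); print(n,p['mtx'],cam(p)[0],-cam(p)[0].T@cam(p)[1])
    for q in ['damper_box','first_shaft','second_shaft','round_post','flat_paddle','first_stop','second_stop','screw_tin','tape_measure','offcut','glue_bottle','screw_jar']:
        o=imaging.pinpoint(q,p)
        for k in o[:2]:
            uv=np.array(k['point'])*[640,400]; 
            z={'first_shaft':.11,'second_shaft':.11,'first_stop':.126,'second_stop':.126,'round_post':.16,'flat_paddle':.16,'screw_tin':.11}.get(q,0)
            print(q,round(k['score'],2),uv.round(1),onplane(p,uv,z).round(4),bydepth(p,np.clip(uv,0,[639,399])).round(4))
E
```

```text
pics
{'clock': 0.0, 'q': array([ 1.34480453,  0.68996829, -0.19452373,  1.56639342,  0.15732011,
        0.9024986 , -0.21511798]), 'qd': array([-0.00021441,  0.00023011, -0.0001022 , -0.00026477,  0.00158407,
        0.00144428, -0.00102721]), 'joint_torque': array([-1.66722111e-04, -5.27561796e+01, -1.26658559e+00, -1.53430563e+01,
       -5.25133812e-02,  6.56590186e-03,  1.61638577e-04]), 'tool_pos': array([ 0.16034653, -0.60344799,  0.26290688]), 'eef_rot': array([ 9.91568957e-01,  1.29576722e-01, -1.94976546e-04, -9.15829969e-04]), 'contact_force': array([ 0.72473872, -0.32648529,  0.31627206]), 'moment': array([-0.03779182, -0.00248392, -0.04367953]), 'opening': 0.9976840752588212}
scene [[503.84843511   0.         327.70769638]
 [  0.         503.84843511 199.44443218]
 [  0.           0.           1.        ]] [[ 0.2987581   0.95401351  0.0245322 ]
 [ 0.5675084  -0.15693595 -0.80827305]
 [-0.76725342  0.25540035 -0.58829657]] [ 1.61045553 -0.3863253   0.98689608]
first_shaft 0.98 [334.8 224.7] [ 0.5854 -0.0222  0.11  ] [ 0.5976 -0.0266  0.1205]
second_shaft 0.59 [295.1 223.1
[... 1565 characters left out ...]
5.4 183.5] [0.518  0.0097 0.126 ] [0.5217 0.01   0.1102]
first_stop 0.46 [366.8 197.8] [ 0.4759 -0.1708  0.126 ] [ 0.4664 -0.1658  0.1727]
second_stop 0.68 [370.8 164.2] [ 0.5781 -0.1844  0.126 ] [ 0.5801 -0.1853  0.1184]
screw_tin 0.49 [316.7 197.3] [ 0.4798 -0.0238  0.11  ] [ 0.476  -0.0237  0.1285]
tape_measure 0.61 [324.  230.2] [ 0.3967 -0.0478  0.    ] [ 0.3879 -0.0465  0.0643]
tape_measure 0.31 [368.2 161.6] [ 0.6212 -0.1907  0.    ] [ 0.5854 -0.1765  0.1281]
offcut 0.76 [405.  200.4] [ 0.4938 -0.306   0.    ] [ 0.4876 -0.3002  0.0311]
glue_bottle 0.84 [170.8 165.1] [0.6056 0.4472 0.    ] [0.5846 0.4242 0.0778]
screw_jar 0.79 [167.7 208.5] [0.4634 0.448  0.    ] [0.4461 0.4196 0.0962]
```

Run:
```python
import cv2
a=cv2.imread('pics/scene0.png'); cv2.imwrite('pics/s_crop.png',cv2.resize(a[130:310,200:420],None,fx=3.3,fy=3.3,interpolation=cv2.INTER_CUBIC))
a=cv2.imread('pics/top0.png'); cv2.imwrite('pics/t_crop.png',cv2.resize(a[100:260,230:440],None,fx=3.6,fy=3.6,interpolation=cv2.INTER_CUBIC))
```

```text
(no output)
```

View pics/scene0.png

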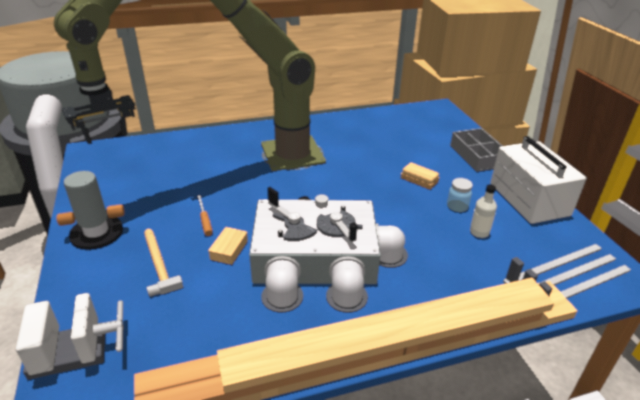

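View pics/top0.png

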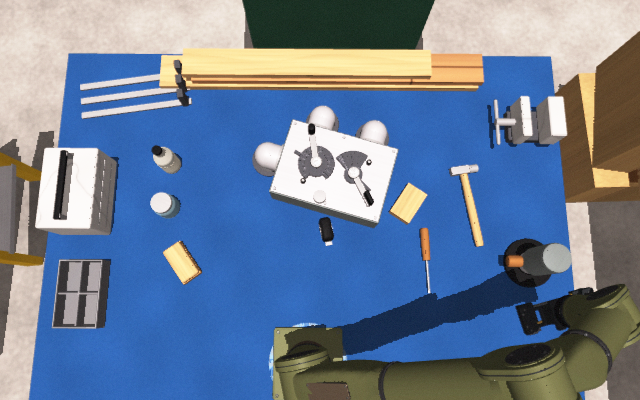

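View pics/s_crop.png

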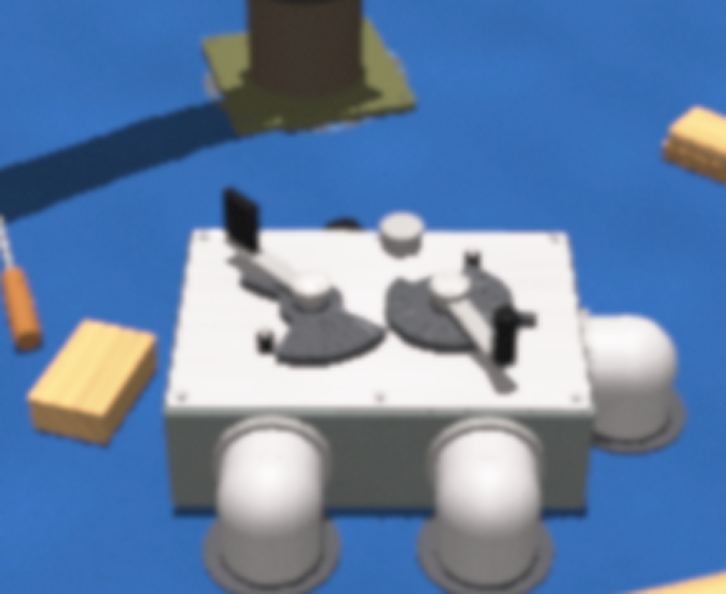

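View pics/t_crop.png

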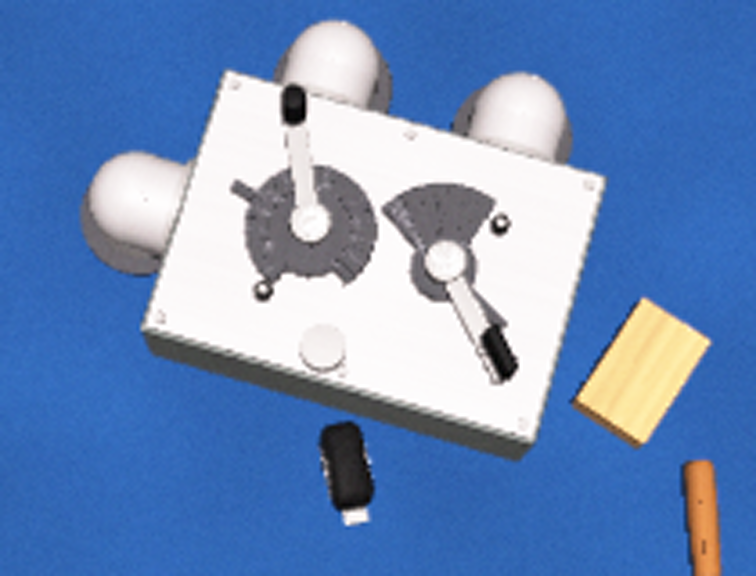

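```bash
cat >> h.py <<'E'
def cloud(p):
    R,t=cam(p); K=np.array(p['mtx']); v,u=np.mgrid[0:400,0:640]; d=p['depth']
    X=np.linalg.inv(K)@np.stack([u.ravel(),v.ravel(),np.ones(u.size)])*d.ravel()
    return (R.T@(X-t[:,None])).T.reshape(400,640,3)
E
python3 - <<'E'
from h import *
for n in ('top','scene'):
    p=imaging.snapshot(n)
    if n=='top':
        c=np.array([(228,72),(605,178),(527,445),(145,328)])/3.6+[230,100]
        P=np.array([onplane(p,x,.11) for x in c]); print(P.round(4)); print(P.mean(0)); 
        e=(P[0]-P[1]); f=P[3]-P[2]; print(np.linalg.norm(e),np.linalg.norm(f),np.degrees(np.arctan2(-e[0],e[1])),np.degrees(np.arctan2(-f[0],f[1])))
        g=P[0]-P[3];h=P[1]-P[2]; print(np.linalg.norm(g),np.linalg.norm(h),np.degrees(np.arctan2(g[1],g[0])),np.degrees(np.arctan2(h[1],h[0])))
        for nm,x in (('hub1',(311,221)),('hub2',(446,261)),('tin',(322,346))):
            uv=np.array(x)/3.6+[230,100]; print(nm,uv,bydepth(p,uv).round(4),onplane(p,uv,.14).round(4))
    C=cloud(p)
    for q in ('round_post','flat_paddle','damper_box','screw_tin','first_shaft','second_shaft'):
        for o in imaging.silhouettes(q,p)[:1]:
            m=o['pixels']; X=C[m]; print(n,q,round(o['score'],2),m.sum(),np.array(o['box'])*[640,400,640,400],'z pct',np.percentile(X[:,2],[2,25,50,75,98]).round(3))
            im=p['image'].astype(int).max(2); mk=m&(im<60)&(C[:,:,2]>.12)
            if mk.sum(): Y=C[mk]; print('  dark',mk.sum(),Y.mean(0).round(4),Y.min(0).round(4),Y.max(0).round(4)); 
            if mk.sum():
                T=Y[Y[:,2]>Y[:,2].max()-.008]; print('   top',len(T),T.mean(0).round(4),T.min(0).round(3),T.max(0).round(3))
E
```

```text
[[ 0.7212  0.0488  0.11  ]
 [ 0.6292 -0.2696  0.11  ]
 [ 0.402  -0.1994  0.11  ]
 [ 0.4978  0.1143  0.11  ]]
[ 0.56256824 -0.07649233  0.11      ]
0.3314998690960145 0.3280098357195076 -16.11451742540231 -16.98372535671283
0.23275208175373976 0.2377665692511571 -16.321068434313677 -17.166876932661303
hub1 [316.38888889 161.38888889] [ 0.5803 -0.0223  0.1457] [ 0.5818 -0.0223  0.14  ]
hub2 [353.88888889 172.5       ] [ 0.5484 -0.1325  0.1414] [ 0.5487 -0.1326  0.14  ]
tin [319.44444444 196.11111111] [ 0.4793 -0.0318  0.1302] [ 0.4773 -0.0317  0.14  ]
top round_post 0.8 326 [315.136 146.     13.312  43.6  ] z pct [0.109 0.134 0.138 0.146 0.185]
  dark 55 [ 0.6711 -0.0071  0.1737] [ 0.6645 -0.0147  0.1449] [6.838e-01 1.000e-04 1.868e-01]
   top 27 [ 0.6742 -0.0062  0.1825] [ 0.665 -0.015  0.179] [ 0.684 -0.     0.187]
top flat_paddle 0.77 870 [353.28  178.56   38.016  57.48 ] z pct [0.115 0.122 0.125 0.136 0.183]
  dark 76 [ 0.4678 -0.1697  0.1752] [ 0.45   -0.1819  0.1237] [ 0.4999 -0.1581  0.1877]
   top 41 [ 0.4689 -0.1699  0.1824] [ 0.45  -0.179  0.18 ] [ 0.486 -0.16   0.188]
top da
[... 1785 characters left out ...]
53 [ 0.59   -0.0819  0.1791] [ 0.464 -0.179  0.175] [0.688 0.003 0.183]
scene screw_tin 0.5 155 [319.488 201.16   16.576  15.32 ] z pct [0.009 0.119 0.128 0.131 0.134]
scene first_shaft 0.91 13684 [328.384 250.2   157.376 122.2  ] z pct [0.    0.06  0.102 0.11  0.151]
  dark 211 [ 0.5726 -0.1003  0.1621] [ 0.4636 -0.1822  0.1214] [0.6927 0.0033 0.1829]
   top 53 [ 0.59   -0.0819  0.1791] [ 0.464 -0.179  0.175] [0.688 0.003 0.183]
scene second_shaft 0.68 13444 [330.624 249.88  159.424 124.6  ] z pct [0.001 0.063 0.103 0.11  0.151]
  dark 211 [ 0.5726 -0.1003  0.1621] [ 0.4636 -0.1822  0.1214] [0.6927 0.0033 0.1829]
   top 53 [ 0.59   -0.0819  0.1791] [ 0.464 -0.179  0.175] [0.688 0.003 0.183]
```

```bash
cat >> h.py <<'E'
from scipy.spatial.transform import Rotation as Rn
def yawR(yaw):  # tool down, tool x at yaw (deg)
    a=np.radians(yaw); x=np.array([np.cos(a),np.sin(a),0]); z=np.array([0,0,-1.]); return np.column_stack([x,np.cross(z,x),z])
def rel(pos,yaw,n=1):
    s=r.get_state(); R0=Rn.from_quat(s['eef_rot']); 
    d=R0.inv().apply(np.array(pos)-s['tool_pos']); w=(R0.inv()*Rn.from_matrix(yawR(yaw))).as_rotvec(degrees=True)
    print('clock',s['clock'],'pos',s['tool_pos'].round(4),'yaw',np.degrees(np.arctan2(R0.as_matrix()[1,0],R0.as_matrix()[0,0])).round(1),'F',s['contact_force'].round(1))
    print('shift',d.round(4),'rot',w.round(2)); return d,w
S1=np.array([.5800,-.0220]); S2=np.array([.5472,-.1321]); YB=-16.6
def tgt(S,Rr,ang,back,z):
    a=np.radians(ang); return np.array([*(S+Rr*np.array([np.cos(a),np.sin(a)])-back*np.array([-np.sin(a),np.cos(a)])),z])
E
python3 - <<'E'
from h import *
p=imaging.snapshot('top'); C=cloud(p)
m=(C[:,:,1]>-.75)&(C[:,:,1]<-.45)&(C[:,:,0]>.25)&(C[:,:,0]<.6)
Y=C[m]; Y=Y[Y[:,2]>.06]; print(Y.min(0),Y.max(0),len(Y))
p=imaging.snapshot('scene'); C=cloud(p); Y=C[130:250,50:130].reshape(-1,3);Y=Y[(Y[:,2]>.06)&(Y[:,0]>.2)]; print(Y.min(0),Y.max(0),len(Y))
rel(tgt(S1,.095,8.7,.045,.25),98.7)
E
```

```text
[ 0.25668507 -0.71806725  0.06017511] [ 0.3394594  -0.58606985  0.20688247] 1481
[ 0.2592785  -0.76805423  0.06001408] [ 1.61045553 -0.3863253   0.98689608] 2122
clock 2.1 pos [ 0.1606 -0.604   0.2637] yaw 14.9 F [ 0.4  1.  -0.1]
shift [ 0.6445 -0.3998  0.0137] rot [  0.     0.   -83.81]
```

Emit:
{"op": "send_rows", "data": {"moves": [0,-0.025,-0.03,0,0,0,0,-0.055,-0.055,0,0,0,0.01,-0.09,-0.06,0,0,0,0.035,-0.12,-0.06,0,0,-6,0.065,-0.145,-0.06,0,0,-12], "claw": 1, "grip_force": 30}}

```text
clock: 2.52
tool_pos: [0.1842, -0.4458, 0.3245]
eef_rot: [0.973, 0.233, -0.001, 0.001]
contact_force: [1.1, -0.4, -0.3]
opening: 0.646
```

```bash
python3 -c "
from h import *
rel(tgt(S1,.095,8.7,.045,.25),98.7)"
```

```text
clock 2.5167 pos [ 0.1842 -0.4458  0.3245] yaw 26.9 F [ 1.1 -0.4 -0.3]
shift [ 0.621  -0.1264  0.0733] rot [-3.000e-02  1.100e-01 -7.179e+01]
```

Emit:
{"op": "send_rows", "data": {"moves": [0.036,-0.008,0,0,0,-6,0.072,-0.016,0,0,0,-12,0.108,-0.024,0,0,0,-18,0.144,-0.032,0,0,0,-24,0.18,-0.04,0,0,0,-30]}}

```text
clock: 2.93
tool_pos: [0.3277, -0.3275, 0.3245]
eef_rot: [0.878, 0.479, -0.001, 0.001]
contact_force: [-0.2, -1.2, 0.5]
opening: 0.267
```

```bash
python3 -c "
from h import *
rel(tgt(S1,.095,8.7,.045,.25),98.7)"
```

```text
clock 2.9333 pos [ 0.3277 -0.3275  0.3245] yaw 57.2 F [-0.2 -1.2  0.5]
shift [0.4229 0.1474 0.0736] rot [-2.000e-02  1.400e-01 -4.151e+01]
```

Emit:
{"op": "send_rows", "data": {"moves": [0.036,0.013,0.003,0,0,-6,0.072,0.026,0.006,0,0,-12,0.108,0.039,0.009,0,0,-18,0.144,0.052,0.012,0,0,-24,0.18,0.065,0.015,0,0,-30]}}

```text
clock: 3.35
tool_pos: [0.4812, -0.2103, 0.3092]
eef_rot: [0.723, 0.691, -0.001, 0.001]
contact_force: [0.1, -0.8, -0.6]
opening: 0.005
```

```bash
python3 -c "
from h import *
rel(tgt(S1,.095,8.7,.045,.25),98.7)"
```

```text
clock 3.35 pos [ 0.4812 -0.2103  0.3092] yaw 87.5 F [ 0.1 -0.8 -0.6]
shift [0.167  0.1924 0.0586] rot [ -0.04   0.16 -11.23]
```

Emit:
{"op": "send_rows", "data": {"moves": [0.025,0.029,0,0,0,-2,0.05,0.058,0,0,0,-4,0.075,0.087,0.01,0,0,-6,0.1,0.116,0.02,0,0,-8,0.125,0.145,0.03,0,0,-11.2]}}

```text
clock: 3.77
tool_pos: [0.6329, -0.0907, 0.2785]
eef_rot: [0.651, 0.759, -0.001, 0.001]
contact_force: [1.4, -0.5, 1.4]
opening: 0.003
```

```bash
python3 -c "
from h import *
rel(tgt(S1,.095,8.7,.045,.17),98.7)"
```

```text
clock 3.7667 pos [ 0.6329 -0.0907  0.2785] yaw 98.8 F [ 1.4 -0.5  1.4]
shift [0.0313 0.0532 0.1084] rot [-0.04  0.19  0.06]
```

Emit:
{"op": "send_rows", "data": {"moves": [0.016,0.027,0,0,0,0,0.031,0.053,0.01,0,0,0,0.031,0.053,0.045,0,0,0,0.031,0.053,0.08,0,0,0,0.031,0.053,0.108,0,0.2,0]}}

```text
clock: 4.18
tool_pos: [0.6802, -0.0517, 0.168]
eef_rot: [0.651, 0.759, -0.001, -0.001]
contact_force: [-0.2, -0.5, -0.7]
opening: 0.008
```

Run:
```python
from h import *
rel(tgt(S1,.095,8.7,.045,.17),98.7)
for n,b in(('scene',(slice(130,310),slice(250,420))),('top',(slice(100,240),slice(240,410)))):
    p=imaging.snapshot(n); cv2.imwrite('pics/a_%s.png'%n,cv2.resize(p['image'][b][:,:,::-1],None,fx=3.2,fy=3.2,interpolation=cv2.INTER_CUBIC))
```

```text
clock 4.1833 pos [ 0.6802 -0.0517  0.168 ] yaw 98.8 F [-0.2 -0.5 -0.7]
shift [-0.0005  0.0004 -0.002 ] rot [-0.12 -0.01  0.13]
```

View pics/a_scene.png

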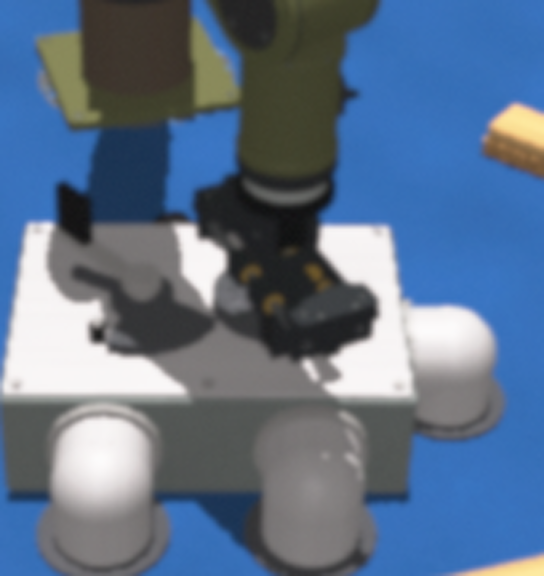

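View pics/a_top.png

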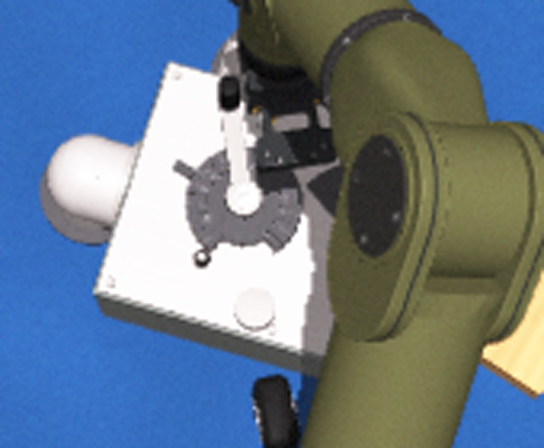

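Emit:
{"op": "send_rows", "data": {"moves": [0.004,0,0,0,0,0,0.009,0,0,0,0,0,0.014,0,0,0,0,0,0.019,0,0,0,0,0,0.024,0,0,0,0,0]}}

```text
clock: 4.7
tool_pos: [0.6743, -0.0286, 0.1668]
eef_rot: [0.651, 0.759, -0.003, -0.003]
contact_force: [2.2, -4.8, 1.0]
opening: 0.005
```

Emit:
{"op": "send_rows", "data": {"moves": [0.005,0.0009,-0.001,0,0,-3,0.01,0.0016,-0.001,0,0,-6,0.0151,0.002,-0.001,0,0,-9,0.0202,0.0021,-0.001,0,0,-12,0.0253,0.0019,-0.001,0,0,-15]}}

```text
clock: 5.12
tool_pos: [0.6733, -0.0046, 0.1689]
eef_rot: [0.545, 0.838, -0.003, -0.001]
contact_force: [1.2, -2.1, 0.3]
opening: 0.0
```

```bash
cat >> h.py <<'E'
def chk(S,Rr):
    s=r.get_state(); M=Rn.from_quat(s['eef_rot']).as_matrix(); yaw=np.degrees(np.arctan2(M[1,0],M[0,0])); d=M.T@(np.array([*S,s['tool_pos'][2]])-s['tool_pos'])
    print('t',round(s['clock'],2),'pos',s['tool_pos'].round(4),'yaw',yaw.round(1),'lever ang(yaw-90)',(yaw-90).round(1),'shaft in tool xy',d[:2].round(4),'tilt',Rn.from_matrix(yawR(yaw).T@M).as_rotvec(degrees=True).round(2),'F tool',(M.T@s['contact_force']).round(1),'F',s['contact_force'].round(1))
E
python3 -c "
from h import *
chk(S1,.095)"
```

```text
t 5.12 pos [ 0.6733 -0.0046  0.1689] yaw 113.9 lever ang(yaw-90) 23.9 shaft in tool xy [ 0.0218 -0.0923] tilt [ 0.37 -0.07  0.  ] F tool [-2.4  0.2 -0.3] F [ 1.2 -2.1  0.3]
```

Emit:
{"op": "send_rows", "data": {"moves": [0.005,0.0014,0,0,0,-3,0.01,0.0026,0,0,0,-6,0.0151,0.0034,0,0,0,-9,0.0202,0.0039,0,0,0,-12,0.0253,0.0039,0,0,0,-15]}}

```text
clock: 5.53
tool_pos: [0.6671, 0.0187, 0.1696]
eef_rot: [0.431, 0.902, -0.004, -0.0]
contact_force: [1.1, -3.3, 0.5]
opening: 0.002
```

```bash
python3 -c "
from h import *
chk(S1,.095)"
```

```text
t 5.53 pos [0.6671 0.0187 0.1696] yaw 129.0 lever ang(yaw-90) 39.0 shaft in tool xy [ 0.0232 -0.0933] tilt [ 0.42 -0.17  0.  ] F tool [-3.2 -1.2 -0.5] F [ 1.1 -3.3  0.5]
```

Emit:
{"op": "send_rows", "data": {"moves": [0.0055,0.0014,0,0,0,-3,0.011,0.0026,0,0,0,-6,0.0165,0.0034,0,0,0,-9,0.021,0.0037,0,0,0,-12,0.025,0.0037,0,0,0,-14]}}

```text
clock: 5.95
tool_pos: [0.6551, 0.0398, 0.1704]
eef_rot: [0.317, 0.948, -0.004, 0.001]
contact_force: [1.8, -2.1, 0.8]
opening: 0.006
```

```bash
python3 -c "
from h import *
chk(S1,.095)"
```

```text
t 5.95 pos [0.6551 0.0398 0.1704] yaw 143.1 lever ang(yaw-90) 53.1 shaft in tool xy [ 0.0229 -0.0946] tilt [ 0.43 -0.24  0.  ] F tool [-2.7 -0.6 -0.8] F [ 1.8 -2.1  0.8]
```

Emit:
{"op": "send_rows", "data": {"moves": [0.0023,0.0005,0,0,0,-1.4,0.0047,0.0009,0,0,0,-2.8,0.007,0.0013,0,0,0,-4.2,0.0094,0.0016,0,0,0,-5.6,0.0118,0.0018,0,0,0,-7]}}

```text
clock: 6.37
tool_pos: [0.6471, 0.0486, 0.1708]
eef_rot: [0.257, 0.966, -0.004, 0.001]
contact_force: [1.6, -1.5, 0.5]
opening: 0.002
```

```bash
python3 -c "
from h import *
chk(S1,.095)"
```

```text
t 6.37 pos [0.6471 0.0486 0.1708] yaw 150.2 lever ang(yaw-90) 60.2 shaft in tool xy [ 0.0231 -0.0947] tilt [ 0.41 -0.23  0.  ] F tool [-2.2 -0.5 -0.5] F [ 1.6 -1.5  0.5]
```

Emit:
{"op": "send_rows", "data": {"moves": [0.0006,0.0001,0,0,0,-0.3,0.0011,0.0003,0,0,0,-0.7,0.0017,0.0004,0,0,0,-1,0.0023,0.0005,0,0,0,-1.4,0.0028,0.0006,0,0,0,-1.7]}}

```text
clock: 6.78
tool_pos: [0.6451, 0.0506, 0.1708]
eef_rot: [0.243, 0.97, -0.004, 0.001]
contact_force: [2.5, -1.2, -0.2]
opening: 0.003
```

```bash
python3 -c "
from h import *
chk(S1,.095)"
```

```text
t 6.78 pos [0.6451 0.0506 0.1708] yaw 151.9 lever ang(yaw-90) 61.9 shaft in tool xy [ 0.0232 -0.0947] tilt [ 0.41 -0.23  0.  ] F tool [-2.8  0.2  0.3] F [ 2.5 -1.2 -0.2]
```

Emit:
{"op": "send_rows", "data": {"moves": [0.0006,0.0001,0,0,0,-0.3,0.0011,0.0003,0,0,0,-0.7,0.0017,0.0004,0,0,0,-1,0.0023,0.0005,0,0,0,-1.4,0.0028,0.0006,0,0,0,-1.7]}}

```text
clock: 7.2
tool_pos: [0.6428, 0.0524, 0.1708]
eef_rot: [0.228, 0.974, -0.004, 0.001]
contact_force: [1.9, -1.0, 0.9]
opening: 0.003
```

```bash
python3 -c "
from h import *
chk(S1,.095)"
```

```text
t 7.2 pos [0.6428 0.0524 0.1708] yaw 153.6 lever ang(yaw-90) 63.6 shaft in tool xy [ 0.0232 -0.0946] tilt [ 0.41 -0.21  0.  ] F tool [-2.2 -0.  -0.9] F [ 1.9 -1.   0.9]
```

Emit:
{"op": "send_rows", "data": {"moves": [0.0006,0.0001,0,0,0,-0.3,0.0011,0.0003,0,0,0,-0.7,0.0017,0.0004,0,0,0,-1,0.0023,0.0005,0,0,0,-1.4,0.0028,0.0006,0,0,0,-1.7]}}

```text
clock: 7.62
tool_pos: [0.6405, 0.0542, 0.1707]
eef_rot: [0.213, 0.977, -0.004, 0.001]
contact_force: [2.0, -1.0, 1.7]
opening: 0.002
```

Emit:
{"op": "send_rows", "data": {"moves": [0.0006,0.0001,0,0,0,-0.3,0.0011,0.0003,0,0,0,-0.7,0.0017,0.0004,0,0,0,-1,0.0023,0.0005,0,0,0,-1.4,0.0028,0.0006,0,0,0,-1.7]}}

```text
clock: 8.03
tool_pos: [0.6381, 0.056, 0.1707]
eef_rot: [0.199, 0.98, -0.004, 0.001]
contact_force: [2.1, -2.0, 0.6]
opening: 0.005
```

Emit:
{"op": "send_rows", "data": {"moves": [0.0006,0.0001,0,0,0,-0.3,0.0011,0.0003,0,0,0,-0.7,0.0017,0.0004,0,0,0,-1,0.0023,0.0005,0,0,0,-1.4,0.0028,0.0006,0,0,0,-1.7]}}

```text
clock: 8.45
tool_pos: [0.6357, 0.0577, 0.1707]
eef_rot: [0.184, 0.983, -0.004, 0.001]
contact_force: [3.0, -2.3, 0.5]
opening: 0.004
```

Emit:
{"op": "send_rows", "data": {"moves": [0.0006,0.0001,0,0,0,-0.3,0.0011,0.0003,0,0,0,-0.7,0.0017,0.0004,0,0,0,-1,0.0023,0.0005,0,0,0,-1.4,0.0028,0.0006,0,0,0,-1.7]}}

```text
clock: 8.87
tool_pos: [0.6333, 0.0593, 0.1707]
eef_rot: [0.169, 0.986, -0.004, 0.001]
contact_force: [2.5, -2.2, 0.8]
opening: 0.007
```

```bash
python3 -c "
from h import *
chk(S1,.095)"
```

```text
t 8.87 pos [0.6333 0.0593 0.1707] yaw 160.6 lever ang(yaw-90) 70.6 shaft in tool xy [ 0.0232 -0.0944] tilt [ 0.44 -0.15  0.  ] F tool [-3.1 -1.2 -0.8] F [ 2.5 -2.2  0.8]
```

Emit:
{"op": "send_rows", "data": {"moves": [0.0006,0.0001,0,0,0,-0.3,0.0011,0.0003,0,0,0,-0.7,0.0017,0.0004,0,0,0,-1,0.0023,0.0005,0,0,0,-1.4,0.0028,0.0006,0,0,0,-1.7]}}

```text
clock: 9.28
tool_pos: [0.6307, 0.0608, 0.1707]
eef_rot: [0.154, 0.988, -0.004, 0.001]
contact_force: [3.0, -0.7, 0.4]
opening: 0.009
```

Emit:
{"op": "send_rows", "data": {"moves": [0.0006,0.0001,0,0,0,-0.3,0.0011,0.0003,0,0,0,-0.7,0.0017,0.0004,0,0,0,-1,0.0023,0.0005,0,0,0,-1.4,0.0028,0.0006,0,0,0,-1.7]}}

```text
clock: 9.7
tool_pos: [0.6282, 0.0623, 0.1707]
eef_rot: [0.139, 0.99, -0.004, 0.0]
contact_force: [2.0, -0.8, 0.2]
opening: 0.006
```

Emit:
{"op": "send_rows", "data": {"moves": [0.0006,0.0001,0,0,0,-0.3,0.0011,0.0003,0,0,0,-0.7,0.0017,0.0004,0,0,0,-1,0.0023,0.0005,0,0,0,-1.4,0.0028,0.0006,0,0,0,-1.7]}}

```text
clock: 10.12
tool_pos: [0.6256, 0.0636, 0.1707]
eef_rot: [0.124, 0.992, -0.004, 0.0]
contact_force: [2.4, -1.6, -0.0]
opening: 0.005
```

Emit:
{"op": "send_rows", "data": {"moves": [0.0006,0.0001,0,0,0,-0.3,0.0011,0.0003,0,0,0,-0.7,0.0017,0.0004,0,0,0,-1,0.0023,0.0005,0,0,0,-1.4,0.0028,0.0006,0,0,0,-1.7]}}

```text
clock: 10.53
tool_pos: [0.623, 0.0649, 0.1706]
eef_rot: [0.109, 0.994, -0.004, 0.0]
contact_force: [2.6, -1.4, 0.8]
opening: 0.007
```

Run:
```python
from h import *
chk(S1,.095)
p=imaging.snapshot('top'); cv2.imwrite('pics/b_top.png',cv2.resize(p['image'][100:240,240:410,::-1],None,fx=3.5,fy=3.5,interpolation=cv2.INTER_CUBIC))
```

```text
t 10.53 pos [0.623  0.0649 0.1706] yaw 167.5 lever ang(yaw-90) 77.5 shaft in tool xy [ 0.0232 -0.0941] tilt [ 0.47 -0.09  0.  ] F tool [-2.8 -0.8 -0.8] F [ 2.6 -1.4  0.8]
```

View pics/b_top.png

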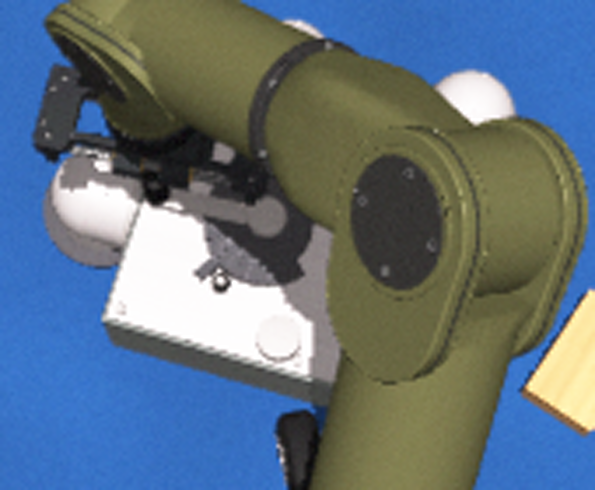

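The lug at crop (207,268) is now very near the stop pin at (220,283). I'm continuing in finer steps.

Emit:
{"op": "send_rows", "data": {"moves": [0.0004,0.0001,0,0,0,-0.2,0.0008,0.0002,0,0,0,-0.5,0.0012,0.0003,0,0,0,-0.7,0.0016,0.0004,0,0,0,-1,0.002,0.0004,0,0,0,-1.2]}}

```text
clock: 11.0
tool_pos: [0.621, 0.0658, 0.1706]
eef_rot: [0.098, 0.995, -0.004, 0.0]
contact_force: [1.7, -1.7, 1.0]
opening: 0.008
```

Emit:
{"op": "send_rows", "data": {"moves": [0.0004,0.0001,0,0,0,-0.2,0.0008,0.0002,0,0,0,-0.5,0.0012,0.0003,0,0,0,-0.7,0.0016,0.0004,0,0,0,-1,0.002,0.0004,0,0,0,-1.2]}}

```text
clock: 11.42
tool_pos: [0.619, 0.0666, 0.1706]
eef_rot: [0.087, 0.996, -0.004, 0.0]
contact_force: [2.3, -1.5, 0.8]
opening: 0.006
```

Emit:
{"op": "send_rows", "data": {"moves": [0.0004,0.0001,0,0,0,-0.2,0.0008,0.0002,0,0,0,-0.5,0.0012,0.0003,0,0,0,-0.7,0.0016,0.0004,0,0,0,-1,0.002,0.0004,0,0,0,-1.2]}}

```text
clock: 11.83
tool_pos: [0.6171, 0.0674, 0.1706]
eef_rot: [0.077, 0.997, -0.004, 0.0]
contact_force: [1.7, -1.7, 0.7]
opening: 0.01
```

Emit:
{"op": "send_rows", "data": {"moves": [0.0004,0.0001,0,0,0,-0.2,0.0008,0.0002,0,0,0,-0.5,0.0012,0.0003,0,0,0,-0.7,0.0016,0.0004,0,0,0,-1,0.002,0.0004,0,0,0,-1.2]}}

```text
clock: 12.25
tool_pos: [0.6166, 0.0677, 0.1707]
eef_rot: [0.066, 0.998, -0.004, 0.002]
contact_force: [8.0, -1.8, -2.6]
opening: 0.004
```

Emit:
{"op": "send_rows", "data": {"moves": [0.001,0,0,0,0,0,0.0018,0,0,0,0,0,0.0024,0,0,0,0,0,0.003,0,0,0,0,0,0.003,0,0,0,0,0]}}

```text
clock: 12.67
tool_pos: [0.6163, 0.0677, 0.1709]
eef_rot: [0.067, 0.998, -0.003, 0.004]
contact_force: [10.6, -1.2, -3.5]
opening: 0.008
```

```bash
python3 -c "
from h import *
chk(S1,.095)"
```

```text
t 12.67 pos [0.6163 0.0677 0.1709] yaw 172.3 lever ang(yaw-90) 82.3 shaft in tool xy [ 0.024  -0.0937] tilt [ 0.36 -0.5   0.  ] F tool [-10.6   0.2   3.6] F [10.6 -1.2 -3.5]
```

Emit:
{"op": "send_rows", "data": {"moves": [0.0015,0,0,0,0,0,0.003,0,0,0,0,0,0.004,0,0,0,0,0,0.005,0,0,0,0,0,0.005,0,0,0,0,0]}}

```text
clock: 13.08
tool_pos: [0.6159, 0.0677, 0.1712]
eef_rot: [0.068, 0.998, -0.002, 0.009]
contact_force: [14.4, -2.1, -7.0]
opening: 0.003
```

```bash
python3 -c "
from h import *
chk(S1,.095)"
```

```text
t 13.08 pos [0.6159 0.0677 0.1712] yaw 172.2 lever ang(yaw-90) 82.2 shaft in tool xy [ 0.0234 -0.0937] tilt [ 0.21 -1.    0.  ] F tool [-14.4  -0.1   7.2] F [14.4 -2.1 -7. ]
```

Emit:
{"op": "send_rows", "data": {"moves": [0.002,0,0,0,0,0,0.0035,0,0,0,0,0,0.005,0,0,0,0,0,0.006,0,0,0,0,0,0.006,0,0,0,0,0]}}

```text
clock: 13.5
tool_pos: [0.6157, 0.0677, 0.1715]
eef_rot: [0.069, 0.997, -0.001, 0.014]
contact_force: [16.7, -2.2, -8.6]
opening: 0.001
```

```bash
python3 -c "
from h import *
chk(S1,.095)"
```

```text
t 13.5 pos [0.6157 0.0677 0.1715] yaw 172.0 lever ang(yaw-90) 82.0 shaft in tool xy [ 0.0229 -0.0938] tilt [ 0.01 -1.62  0.  ] F tool [-16.6   0.1   9.1] F [16.7 -2.2 -8.6]
```

Emit:
{"op": "send_rows", "data": {"moves": [-0.005,0,0,0,0.5,0,-0.015,0,0,0,1,0,-0.03,0,0,0,1.6,0,-0.035,0,-0.03,0,1.6,0,-0.035,0,-0.07,0,1.6,0]}}

```text
clock: 13.92
tool_pos: [0.6465, 0.0626, 0.2391]
eef_rot: [0.069, 0.998, -0.0, -0.005]
contact_force: [-0.5, -0.4, 0.7]
opening: 0.004
```

Run:
```python
from h import *
rel(tgt(S2,.09,-153.4,.035,.25),116.6)
p=imaging.snapshot('top'); cv2.imwrite('pics/c_top.png',cv2.resize(p['image'][100:240,240:410,::-1],None,fx=3.5,fy=3.5,interpolation=cv2.INTER_CUBIC))
```

```text
clock 13.9167 pos [0.6465 0.0626 0.2391] yaw 172.0 F [-0.5 -0.4  0.7]
shift [ 0.1654 -0.2289 -0.0091] rot [-0.33 -0.43 55.44]
```

View pics/c_top.png

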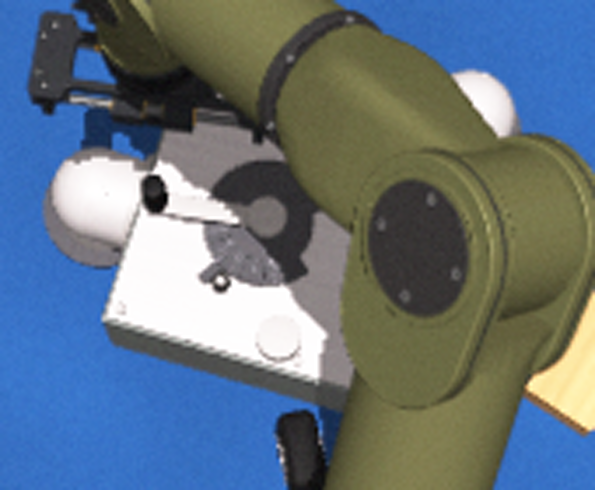

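Emit:
{"op": "send_rows", "data": {"moves": [0.018,-0.025,-0.003,0,0,6,0.036,-0.05,-0.006,0,0,12,0.058,-0.08,-0.009,0,0,18,0.08,-0.11,-0.009,0,0,24,0.102,-0.14,-0.009,0,0,30]}}

```text
clock: 14.38
tool_pos: [0.5273, -0.0582, 0.2576]
eef_rot: [0.327, 0.945, 0.004, 0.001]
contact_force: [0.4, -0.9, 0.3]
opening: 0.005
```

Run:
```python
from h import *
rel(tgt(S2,.09,-153.4,.035,.25),116.6)
```

```text
clock 14.3833 pos [ 0.5273 -0.0582  0.2576] yaw 141.9 F [ 0.4 -0.9  0.3]
shift [ 0.0087 -0.1123  0.0067] rot [ 0.46 -0.13 25.26]
```

Emit:
{"op": "send_rows", "data": {"moves": [0.002,-0.03,0,0,0,6,0.004,-0.06,0,0,0,12,0.006,-0.09,0,0,0,18,0.0087,-0.112,0.005,0.3,0,24,0.0087,-0.112,0.005,0.3,0,25.2]}}

```text
clock: 14.8
tool_pos: [0.446, -0.1437, 0.2506]
eef_rot: [0.529, 0.849, -0.001, -0.003]
contact_force: [-0.5, -0.3, -0.3]
opening: 0.009
```

Run:
```python
from h import *
rel(tgt(S2,.09,-153.4,.035,.17),116.6)
for n,b in(('scene',(slice(130,310),slice(230,420))),('top',(slice(100,240),slice(240,430)))):
    p=imaging.snapshot(n); save(p,'d_'+n+'_full.png');cv2.imwrite('pics/d_%s.png'%n,cv2.resize(p['image'][b][:,:,::-1],None,fx=3.2,fy=3.2,interpolation=cv2.INTER_CUBIC))
```

```text
clock 14.8 pos [ 0.446  -0.1437  0.2506] yaw 116.2 F [-0.5 -0.3 -0.3]
shift [-0.0002  0.0061  0.0805] rot [-0.31 -0.25 -0.44]
```

View pics/d_scene.png

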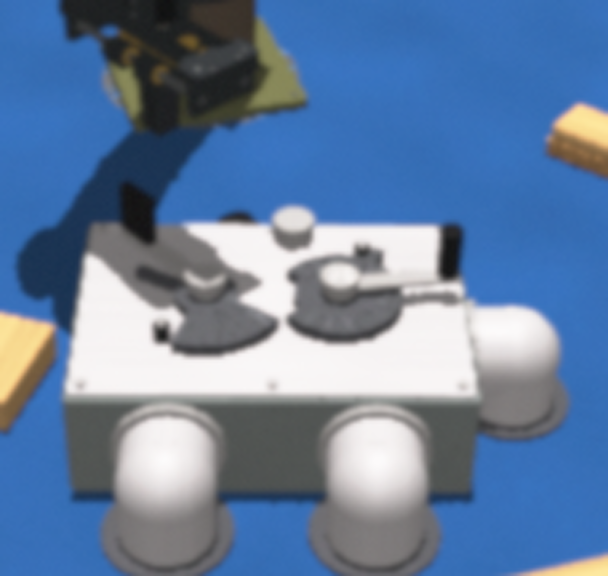

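View pics/d_top.png

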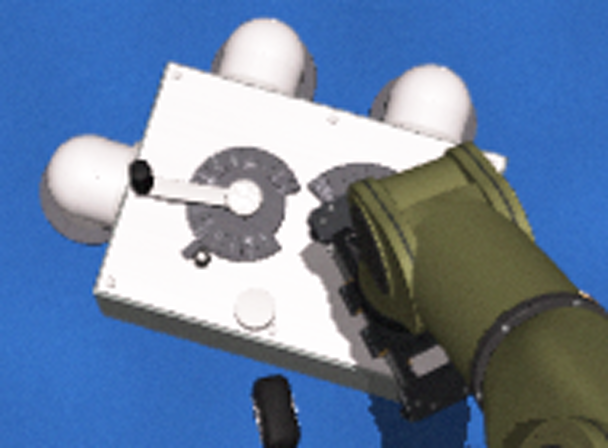

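The disc's notch now faces the sector plate, the post (140,177) is at rest on its stop, and the gripper is over the clockwise side of the paddle. I'm descending.

Emit:
{"op": "send_rows", "data": {"moves": [0,0.003,0.02,0,0,0,0,0.006,0.045,0,0,0,0,0.006,0.07,0,0,0,0,0.006,0.08,0,0,0,0,0.006,0.08,0,0,-0.4]}}

```text
clock: 15.32
tool_pos: [0.4557, -0.1347, 0.1698]
eef_rot: [0.52, 0.854, 0.002, -0.003]
contact_force: [-0.4, 0.1, 0.1]
opening: 0.004
```

Run:
```python
from h import *
chk(S2,.09)
```

```text
t 15.32 pos [ 0.4557 -0.1347  0.1698] yaw 117.4 lever ang(yaw-90) 27.4 shaft in tool xy [-0.0398  0.0825] tilt [-0.02  0.46  0.  ] F tool [ 0.2 -0.3 -0.1] F [-0.4  0.1  0.1]
```

Emit:
{"op": "send_rows", "data": {"moves": [-0.004,-0.002,0,0,0,0.5,-0.008,-0.004,0,0,0,0.5,-0.012,-0.006,0,0,0,0.5,-0.016,-0.006,0,0,0,0.5,-0.02,-0.006,0,0,0,0.5]}}

```text
clock: 15.73
tool_pos: [0.4599, -0.1561, 0.1702]
eef_rot: [0.524, 0.852, 0.002, -0.003]
contact_force: [-0.1, -0.5, 0.1]
opening: 0.004
```

Run:
```python
from h import *
chk(S2,.09)
```

```text
t 15.73 pos [ 0.4599 -0.1561  0.1702] yaw 116.8 lever ang(yaw-90) 26.8 shaft in tool xy [-0.018   0.0887] tilt [-0.06  0.4   0.  ] F tool [-0.4 -0.3 -0.1] F [-0.1 -0.5  0.1]
```

Emit:
{"op": "send_rows", "data": {"moves": [-0.001,0,0,0,0,0,-0.002,0,0,0,0,0,-0.003,0,0,0,0,0,-0.004,0,0,0,0,0,-0.005,0,0,0,0,0]}}

```text
clock: 16.15
tool_pos: [0.4617, -0.1594, 0.1703]
eef_rot: [0.523, 0.852, 0.003, -0.003]
contact_force: [-2.9, 4.8, 3.1]
opening: 0.005
```

Run:
```python
from h import *
chk(S2,.09)
```

```text
t 16.15 pos [ 0.4617 -0.1594  0.1703] yaw 116.9 lever ang(yaw-90) 26.9 shaft in tool xy [-0.0144  0.0886] tilt [-0.04  0.49  0.  ] F tool [ 5.6 -0.4 -3.1] F [-2.9  4.8  3.1]
```

Emit:
{"op": "send_rows", "data": {"moves": [-0.001,-0.0002,0,0,0,-0.6,-0.002,-0.0004,0,0,0,-1.2,-0.003,-0.0006,0,0,0,-1.8,-0.004,-0.0007,0,0,0,-2.4,-0.005,-0.0008,0,0,0,-3]}}

```text
clock: 16.57
tool_pos: [0.4631, -0.164, 0.1702]
eef_rot: [0.5, 0.866, 0.003, -0.004]
contact_force: [-2.1, 3.5, 2.3]
opening: -0.0
```

Run:
```python
from h import *
chk(S2,.09)
```

```text
t 16.57 pos [ 0.4631 -0.164   0.1702] yaw 120.0 lever ang(yaw-90) 30.0 shaft in tool xy [-0.0144  0.0888] tilt [-0.07  0.51  0.  ] F tool [ 4.1 -0.1 -2.3] F [-2.1  3.5  2.3]
```

Emit:
{"op": "send_rows", "data": {"moves": [-0.001,-0.0002,0,0,0,-0.6,-0.002,-0.0004,0,0,0,-1.2,-0.003,-0.0006,0,0,0,-1.8,-0.004,-0.0007,0,0,0,-2.4,-0.005,-0.0008,0,0,0,-3]}}

```text
clock: 16.98
tool_pos: [0.465, -0.1688, 0.1702]
eef_rot: [0.477, 0.879, 0.003, -0.003]
contact_force: [-2.7, 3.7, 2.5]
opening: 0.003
```

Emit:
{"op": "send_rows", "data": {"moves": [-0.001,-0.0002,0,0,0,-0.6,-0.002,-0.0004,0,0,0,-1.2,-0.003,-0.0006,0,0,0,-1.8,-0.004,-0.0007,0,0,0,-2.4,-0.005,-0.0008,0,0,0,-3]}}

```text
clock: 17.4
tool_pos: [0.4672, -0.1734, 0.1702]
eef_rot: [0.453, 0.892, 0.003, -0.003]
contact_force: [-1.8, 4.0, 2.7]
opening: 0.003
```

Run:
```python
from h import *
chk(S2,.09)
```

```text
t 17.4 pos [ 0.4672 -0.1734  0.1702] yaw 126.1 lever ang(yaw-90) 36.1 shaft in tool xy [-0.0138  0.089 ] tilt [-0.14  0.5   0.  ] F tool [ 4.4  0.9 -2.7] F [-1.8  4.   2.7]
```

Emit:
{"op": "send_rows", "data": {"moves": [-0.0048,-0.0008,0,0,0,-3,-0.0096,-0.0013,0,0,0,-6,-0.0144,-0.0015,0,0,0,-9,-0.0192,-0.0015,0,0,0,-12,-0.024,-0.0013,0,0,0,-15]}}

```text
clock: 17.82
tool_pos: [0.4804, -0.1938, 0.1699]
eef_rot: [0.331, 0.943, 0.004, -0.003]
contact_force: [-0.3, 4.1, 1.0]
opening: 0.007
```

Run:
```python
from h import *
chk(S2,.09)
```

```text
t 17.82 pos [ 0.4804 -0.1938  0.1699] yaw 141.3 lever ang(yaw-90) 51.3 shaft in tool xy [-0.0135  0.09  ] tilt [-0.27  0.46  0.  ] F tool [ 2.8  3.  -0.9] F [-0.3  4.1  1. ]
```

Emit:
{"op": "send_rows", "data": {"moves": [-0.0048,-0.0007,0,0,0,-3,-0.0096,-0.0011,0,0,0,-6,-0.0144,-0.0012,0,0,0,-9,-0.0192,-0.0011,0,0,0,-12,-0.024,-0.0007,0,0,0,-15]}}

```text
clock: 18.23
tool_pos: [0.4981, -0.2103, 0.1694]
eef_rot: [0.205, 0.979, 0.003, -0.003]
contact_force: [-2.6, 3.5, 1.9]
opening: 0.005
```

Run:
```python
from h import *
chk(S2,.09)
```

```text
t 18.23 pos [ 0.4981 -0.2103  0.1694] yaw 156.4 lever ang(yaw-90) 66.4 shaft in tool xy [-0.0137  0.0913] tilt [-0.3   0.45  0.  ] F tool [ 3.8  2.2 -1.9] F [-2.6  3.5  1.9]
```

Emit:
{"op": "send_rows", "data": {"moves": [-0.0048,0,0,0,0,-3,-0.0096,0,0,0,0,-6,-0.0144,0,0,0,0,-9,-0.0192,0.0003,0,0,0,-12,-0.024,0.0008,0,0,0,-15]}}

```text
clock: 18.65
tool_pos: [0.519, -0.2216, 0.1687]
eef_rot: [0.075, 0.997, 0.002, -0.004]
contact_force: [-3.3, -0.2, 3.2]
opening: 0.004
```

Run:
```python
from h import *
chk(S2,.09)
```

```text
t 18.65 pos [ 0.519  -0.2216  0.1687] yaw 171.4 lever ang(yaw-90) 81.4 shaft in tool xy [-0.0145  0.0927] tilt [-0.2   0.53  0.  ] F tool [ 3.3 -0.7 -3.2] F [-3.3 -0.2  3.2]
```

Emit:
{"op": "send_rows", "data": {"moves": [-0.0022,-0.0002,0,0,0,-1.4,-0.0044,-0.0003,0,0,0,-2.8,-0.0066,-0.0003,0,0,0,-4.2,-0.0088,-0.0003,0,0,0,-5.6,-0.011,-0.0002,0,0,0,-7]}}

```text
clock: 19.07
tool_pos: [0.5291, -0.2252, 0.1681]
eef_rot: [0.014, 1.0, 0.001, -0.005]
contact_force: [-3.9, -2.6, 0.0]
opening: 0.008
```

Run:
```python
from h import *
chk(S2,.09)
```

```text
t 19.07 pos [ 0.5291 -0.2252  0.1681] yaw 178.4 lever ang(yaw-90) 88.4 shaft in tool xy [-0.0155  0.0935] tilt [-0.13  0.62  0.  ] F tool [ 3.8 -2.7  0. ] F [-3.9 -2.6  0. ]
```

Emit:
{"op": "send_rows", "data": {"moves": [-0.001,0,0,0,0,-0.6,-0.002,0,0,0,0,-1.2,-0.003,0.0002,0,0,0,-1.8,-0.004,0.0004,0,0,0,-2.4,-0.0048,0.0006,0,0,0,-3]}}

```text
clock: 19.48
tool_pos: [0.5339, -0.2251, 0.168]
eef_rot: [-0.013, 1.0, 0.001, -0.005]
contact_force: [-2.3, -2.0, -0.1]
opening: 0.005
```

Emit:
{"op": "send_rows", "data": {"moves": [-0.0005,0,0,0,0,-0.3,-0.001,0,0,0,0,-0.6,-0.0015,0,0,0,0,-0.9,-0.002,0,0,0,0,-1.2,-0.0024,0,0,0,0,-1.5]}}

```text
clock: 19.9
tool_pos: [0.5363, -0.2251, 0.1679]
eef_rot: [-0.026, 1.0, 0.001, -0.006]
contact_force: [-4.4, -1.5, 0.2]
opening: 0.004
```

Run:
```python
from h import *
chk(S2,.09)
```

```text
t 19.9 pos [ 0.5363 -0.2251  0.1679] yaw -177.0 lever ang(yaw-90) -267.0 shaft in tool xy [-0.0157  0.0923] tilt [-0.14  0.63  0.  ] F tool [ 4.5 -1.3 -0.1] F [-4.4 -1.5  0.2]
```

Emit:
{"op": "send_rows", "data": {"moves": [-0.0004,0,0,0,0,-0.3,-0.0008,0,0,0,0,-0.5,-0.0012,0,0,0,0,-0.8,-0.0016,0,0,0,0,-1,-0.002,0,0,0,0,-1.3]}}

```text
clock: 20.32
tool_pos: [0.5384, -0.225, 0.1679]
eef_rot: [-0.038, 0.999, 0.001, -0.005]
contact_force: [-3.0, -3.0, 0.6]
opening: 0.005
```

Emit:
{"op": "send_rows", "data": {"moves": [-0.0004,0,0,0,0,-0.3,-0.0008,0,0,0,0,-0.5,-0.0012,0.0001,0,0,0,-0.8,-0.0016,0.0001,0,0,0,-1,-0.002,0.0002,0,0,0,-1.3]}}

```text
clock: 20.73
tool_pos: [0.5404, -0.2247, 0.1679]
eef_rot: [-0.049, 0.999, 0.001, -0.005]
contact_force: [-4.6, -3.1, 0.2]
opening: 0.008
```

Emit:
{"op": "send_rows", "data": {"moves": [-0.0004,0,0,0,0,-0.3,-0.0008,0,0,0,0,-0.5,-0.0012,0.0001,0,0,0,-0.8,-0.0016,0.0001,0,0,0,-1,-0.002,0.0002,0,0,0,-1.3]}}

```text
clock: 21.15
tool_pos: [0.5424, -0.2243, 0.1679]
eef_rot: [-0.061, 0.998, 0.001, -0.005]
contact_force: [-3.3, -2.9, 1.2]
opening: 0.005
```

Run:
```python
from h import *
chk(S2,.09)
```

```text
t 21.15 pos [ 0.5424 -0.2243  0.1679] yaw -173.0 lever ang(yaw-90) -263.0 shaft in tool xy [-0.0159  0.0909] tilt [-0.18  0.62  0.  ] F tool [ 3.6 -2.5 -1.2] F [-3.3 -2.9  1.2]
```

Lever reads 97°, so the stop is due about now.

Emit:
{"op": "send_rows", "data": {"moves": [-0.0004,0,0,0,0,-0.3,-0.0008,0,0,0,0,-0.5,-0.0012,0.0001,0,0,0,-0.8,-0.0016,0.0001,0,0,0,-1,-0.002,0.0002,0,0,0,-1.3]}}

```text
clock: 21.57
tool_pos: [0.5444, -0.2239, 0.1678]
eef_rot: [-0.072, 0.997, 0.001, -0.005]
contact_force: [-3.3, -3.8, -0.1]
opening: 0.006
```

Emit:
{"op": "send_rows", "data": {"moves": [-0.0004,0,0,0,0,-0.3,-0.0008,0,0,0,0,-0.5,-0.0012,0.0001,0,0,0,-0.8,-0.0016,0.0001,0,0,0,-1,-0.002,0.0002,0,0,0,-1.3]}}

```text
clock: 21.98
tool_pos: [0.5464, -0.2234, 0.1678]
eef_rot: [-0.084, 0.996, 0.001, -0.005]
contact_force: [-2.7, -3.6, 0.0]
opening: 0.003
```

Run:
```python
from h import *
chk(S2,.09)
```

```text
t 21.98 pos [ 0.5464 -0.2234  0.1678] yaw -170.4 lever ang(yaw-90) -260.4 shaft in tool xy [-0.016   0.0899] tilt [-0.2   0.61  0.  ] F tool [ 3.3 -3.1  0. ] F [-2.7 -3.6  0. ]
```

Emit:
{"op": "send_rows", "data": {"moves": [-0.0004,0,0,0,0,-0.2,-0.0008,0,0,0,0,-0.4,-0.0012,-0.0001,0,0,0,-0.6,-0.0016,-0.0001,0,0,0,-0.8,-0.002,-0.0001,0,0,0,-1]}}

```text
clock: 22.4
tool_pos: [0.5473, -0.2235, 0.1677]
eef_rot: [-0.092, 0.996, 0.001, -0.007]
contact_force: [-6.6, -3.6, 2.6]
opening: 0.005
```

Run:
```python
from h import *
chk(S2,.09)
for n,b in(('scene',(slice(130,310),slice(230,420))),('top',(slice(100,240),slice(240,430)))):
    p=imaging.snapshot(n); cv2.imwrite('pics/e_%s.png'%n,cv2.resize(p['image'][b][:,:,::-1],None,fx=3.2,fy=3.2,interpolation=cv2.INTER_CUBIC))
```

```text
t 22.4 pos [ 0.5473 -0.2235  0.1677] yaw -169.4 lever ang(yaw-90) -259.4 shaft in tool xy [-0.0167  0.0899] tilt [-0.19  0.76  0.  ] F tool [ 7.2 -2.3 -2.5] F [-6.6 -3.6  2.6]
```

View pics/e_scene.png

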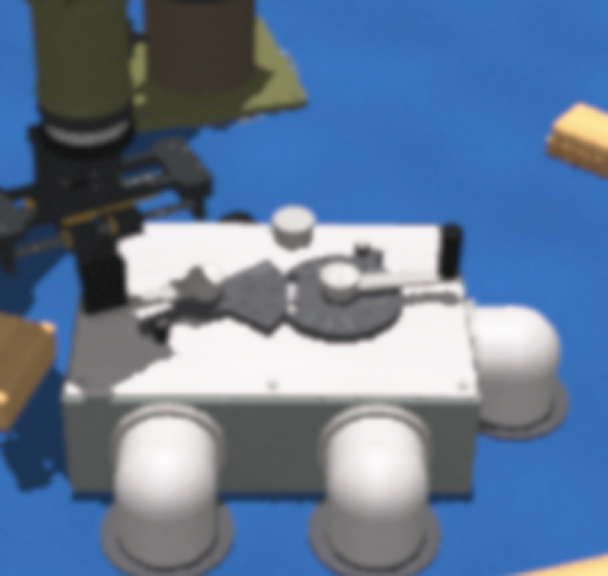

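View pics/e_top.png

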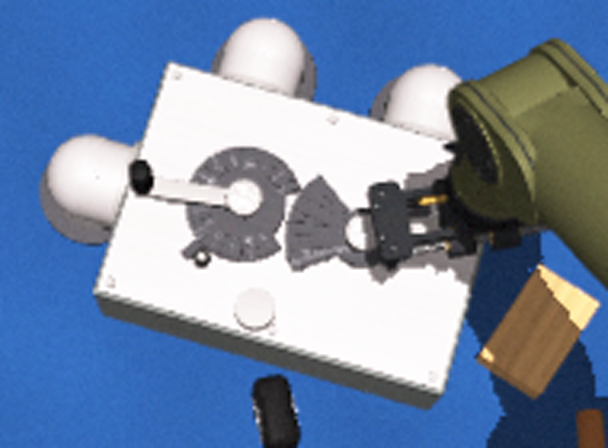

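The force is rising, and the lug is on the second pin in the scene crop near (158,330). I'm pressing gently to confirm.

Emit:
{"op": "send_rows", "data": {"moves": [-0.001,0,0,0,0,0,-0.0018,0,0,0,0,0,-0.0024,0,0,0,0,0,-0.003,0,0,0,0,0,-0.003,0,0,0,0,0]}}

```text
clock: 22.92
tool_pos: [0.5476, -0.2235, 0.1677]
eef_rot: [-0.092, 0.996, 0.0, -0.01]
contact_force: [-11.2, -3.2, 6.2]
opening: 0.003
```

Run:
```python
from h import *
chk(S2,.09)
```

```text
t 22.92 pos [ 0.5476 -0.2235  0.1677] yaw -169.4 lever ang(yaw-90) -259.4 shaft in tool xy [-0.0164  0.0899] tilt [-0.15  1.11  0.  ] F tool [11.7 -1.1 -6. ] F [-11.2  -3.2   6.2]
```

Emit:
{"op": "send_rows", "data": {"moves": [-0.0015,0,0,0,0,0,-0.003,0,0,0,0,0,-0.004,0,0,0,0,0,-0.005,0,0,0,0,0,-0.005,0,0,0,0,0]}}

```text
clock: 23.33
tool_pos: [0.5479, -0.2236, 0.1677]
eef_rot: [-0.092, 0.996, -0.001, -0.015]
contact_force: [-16.1, -3.2, 11.2]
opening: 0.005
```

Run:
```python
from h import *
chk(S2,.09)
```

```text
t 23.33 pos [ 0.5479 -0.2236  0.1677] yaw -169.5 lever ang(yaw-90) -259.5 shaft in tool xy [-0.016   0.0901] tilt [-0.09  1.72  0.  ] F tool [ 16.8  -0.2 -10.7] F [-16.1  -3.2  11.2]
```

Firm at 16.8 N with only about 0.3 mm of travel, so I'm backing off and then lifting.

Emit:
{"op": "send_rows", "data": {"moves": [0.005,0,0,0,-0.5,0,0.015,0,0,0,-1,0,0.03,0,0,0,-1.6,0,0.035,0,-0.03,0,-1.6,0,0.035,0,-0.07,0,-1.6,0]}}

```text
clock: 23.75
tool_pos: [0.5134, -0.2289, 0.237]
eef_rot: [-0.093, 0.996, 0.003, -0.003]
contact_force: [1.2, 0.0, -0.2]
opening: 0.003
```

Emit:
{"op": "send_rows", "data": {"moves": [0.03,0,-0.02,0,0,0,0.06,0,-0.04,0,0,0,0.09,0,-0.05,0,0,0,0.1,0,-0.05,0,0,0,0.1,0,-0.05,0,0,0]}}

```text
clock: 24.17
tool_pos: [0.4145, -0.2477, 0.2882]
eef_rot: [-0.092, 0.996, 0.002, -0.003]
contact_force: [0.0, 0.6, -0.4]
opening: 0.008
```

Run:
```python
from h import *
chk(S2,.09)
for n,b in(('scene',(slice(130,310),slice(200,420))),('top',(slice(100,260),slice(230,440)))):
    p=imaging.snapshot(n); cv2.imwrite('pics/f_%s.png'%n,cv2.resize(p['image'][b][:,:,::-1],None,fx=3.3,fy=3.3,interpolation=cv2.INTER_CUBIC))
    C=cloud(p); m=(p['image'].max(2)<60)&(C[:,:,2]>.145)&(C[:,:,2]<.19)
    for S,lo,hi,Rr in ((S1,60,110,.095),(S2,-120,-50,.09)):
        V=C[:,:,:2]-S; rr=np.hypot(V[...,0],V[...,1]); an=np.degrees(np.arctan2(V[...,1],V[...,0])); k=m&(rr>.06)&(rr<.125)&(an>lo)&(an<hi); Y=C[k]
        if len(Y): c=Y.mean(0); print(n,len(Y),c.round(4),np.degrees(np.arctan2(*(c[:2]-S)[::-1])).round(1),np.hypot(*(c[:2]-S)).round(4))
```

```text
t 24.17 pos [ 0.4145 -0.2477  0.2882] yaw -169.4 lever ang(yaw-90) -259.4 shaft in tool xy [-0.1518  0.0892] tilt [-0.28  0.28  0.  ] F tool [-0.2  0.6  0.4] F [ 0.   0.6 -0.4]
scene 61 [0.6054 0.0713 0.1659] 74.8 0.0967
scene 146 [ 0.5701 -0.2211  0.1636] -75.6 0.0918
top 57 [0.5917 0.0724 0.1735] 82.9 0.0951
top 83 [ 0.5591 -0.2186  0.1739] -82.2 0.0873
```

View pics/f_scene.png

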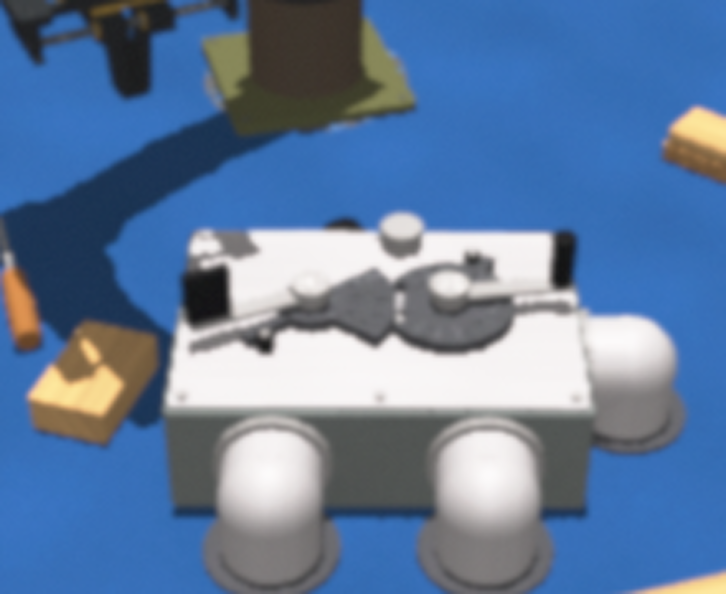

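View pics/f_top.png

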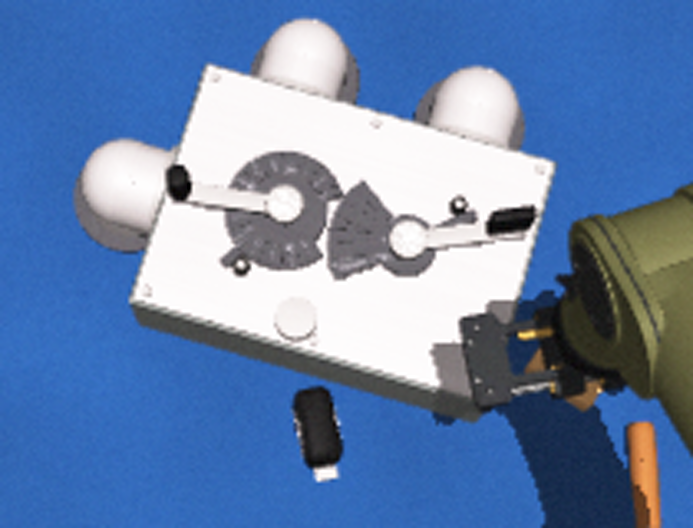

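Both lugs rest against their pins (first at about (235,262), second at about (460,210) in the top crop). The tin, tape measure and offcut haven't moved, and the gripper is clear.

```bash
python3 -c "
from h import *
print(r.finish_job())"
```

```text
the job is handed in; nothing more can be done
None
```

Both levers are on their stops in the order asked, and I handed the job in at about 24 s of robot time; the hand-in reports no verdict.

- **Round post:** I pushed it counter-clockwise with the closed fingers at about 2–3 N drag, through about 74°. At the stop I pressed up to 16.7 N, with well under 1 mm of further travel.
- **Flat paddle:** It passed the blocking angle at about 4–5 N, so it was unlocked. It went to its stop, where I pressed to a tangential 16.8 N with about 0.3 mm of further travel.
- **Force limits:** Both sideways pushes were well below the 33 N limit. While pressing, there was also 9–11 N along the fingers from friction.

**Last checks:** After I let go, both pictures show each lug against its pin. The tin, tape measure and offcut look unmoved. The gripper was clear, with a contact force of about 0.

**Where the checks disagreed:** The paddle's stop came 1–2° later by the tool pose than I had estimated, which is within my measurement error. The lever angles taken from the scene camera differ by 7–8° from those of the top camera. The scene camera sees only one side of each handle. The top-camera angles (82.9° and −82.2°) agree with the tool poses to within about 2°.

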